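Hold the bread bin open

TASK

Take the red-capped jar off the lid of the bread bin and stand it on the round cork trivet; then lift the bin's lid and hold it open at 45 degrees (within 5 degrees either way) so that someone can put a loaf in. The lid falls shut if let go: finish while still holding it there with the gripper, steady, with nothing else propping it. Keep the jar upright, do not open the lid while the jar is on it, and leave everything else on the counter where it stands.

Things in the scene. Friction and masses are not known exactly. Their poses are not given: they have to be found in the camera images.
- bin: Cream bread bin, fixed to the counter: open-topped box 220 mm deep (its x) by 300 mm wide (its y), walls 130 mm high, with a wooden lid. Origin: centre of its underside, on the counter. Its x axis points from the front (lid bar) to the back (hinge), z up; it is turned up to 0.2 rad about z.
- lid (a joint): Angle, rad, of the bin's wooden lid (220 by 300 by 12 mm, 0.45 to 0.75 kg, its top 142 mm above the counter when shut): 0 shut, grows as the front edge rises, stops at 1.35. The hinge line runs along the bin's y, 110 mm behind the bin's centre (bin x = +0.110) and 130 mm above the counter. No spring and very little friction: the lid falls shut from any angle. 45 degrees is 0.785.
- lid_handle (a point): Middle of the round steel bar on the lid's front edge: 12 mm thick, 150 mm long along the bin's y (it can turn between finger pads), joined to the lid by a 10 mm rod 6 mm in from each end; 45 mm of free space between the bar's axis and the lid's front edge. From the hinge line, with the lid shut, it lies at bin x = -0.265, z = +0.006: 136 mm above the counter when shut, 322 mm at 45 degrees.
- jar: Round amber jar with a red cap, 60 mm across, 100 mm high, upright on the bin's lid, about 0.3 kg (0.2 to 0.4). Origin: centre of its underside; z up.
- trivet: Round cork trivet, 150 mm across, 10 mm thick, fixed on the counter left or right of the bin. Origin: centre of its underside, on the counter.
- bowl: Blue bowl, 140 mm across, 60 mm high, on the other side of the bin from the trivet; leave it alone. Origin: centre of its underside.
- mug: Terracotta mug with a side handle, 80 mm across without it, 90 mm high, right of the bin towards the back; leave it alone. Origin: centre of its underside.
- soap: Blue soap bottle, 60 mm across, 190 mm high, behind the bin on the left; leave it alone. Origin: centre of its underside.
- mill: Dark wooden pepper mill, 50 mm across, 150 mm high, left of the bin; leave it alone. Origin: centre of its underside.
- jam: Clear jar with a green cap, 60 mm across, 100 mm high, on the counter right of the bin; leave it alone. Origin: centre of its underside.
- spatula: Spatula with a black handle, 280 mm long, lying across the counter between the robot and the bin, under 30 mm high; leave it alone. Origin: under the middle of it.
There are look-alikes about, which are no part of the job. There is more than one size of the trivet; the one meant has the size given above.

How it is judged:
By the outcome, as a careful person would: the job done as asked, in the order asked, and still so for the second after the job is handed in, while the arm keeps its last pose, push and grip.
It also fails if it takes over 58 s, if anything falls off the work surface, if the arm or the gripper's body presses on something with over 40 N, if the wrist force passes 120 N, or if a joint passes its speed limit or range.

ROBOT

A 7-joint arm with a two-finger parallel gripper is mounted at the origin on the work surface. World frame = base frame: x ahead of the robot, y to its left, z up, the work surface at z = 0. Lengths are in m, angles in rad, forces in N, time in s.
With the tool pointing down it reaches from about 0.35 to 0.9 m from the base axis. Payload 19.9 kg.
Tool frame: the origin (TCP) lies midway between the tips of the shut fingers; the grasp point (between the pads) lies r.grip_point_offset behind it (r.grip_point_offset is the distance from the TCP to the grasp point, in m); z points along the fingers, y is the line along which they close (so a half turn about z gives the same grasp; the last joint's range is limited). The gripper opens to 85 mm and grips with 20 to 120 N. Pads are 22 mm wide; open, the fingers measure 114 mm over their backs; the gripper's body (76 mm by 85 mm) begins 54 mm behind the grasp point. The pads swing forward as they close: fully open they stand 13 mm farther back than shut.
Start: joints at [1.073, 0.417, -0.01, 1.614, 0.005, 1.111, -0.053], TCP at [0.276, -0.561, 0.231] pointing down, gripper open.
Joint ranges: [-2.81, 2.81], [-0.39, 2.02], [-1.27, 1.25], [0.06, 2.57], [-1.19, 4.33], [0.19, 2], [-2.82, 2.82]. Speed limits (rad/s): [1.89, 1.89, 2.39, 2.39, 3.01, 3.01, 3.01].

INTERFACE

Orientations are given as [roll, pitch, yaw] about the fixed x, y, z axes, in that order (R = Rz(yaw) Ry(pitch) Rx(roll)).
In Python, from station import r gives the robot as it stands.
- The arm moves only by the tool jog_arm, never from a script. Its argument "moves" is one flat list of numbers, 5 for each row, row after row: the shift along the tool's x, y, z scaled (see below), then the turn about the tool's z scaled (see below), then the opening, from -1 (shut) to 1 (fully open). A call has 1 to 5 rows; each row is the pose to reach, as a shift and turn from the pose commanded when the call began, along the tool's axes at that moment; what a row does not reach only later rows make up. The controller multiplies each number of a shift by 500 mm and each number of a turn by 120 degrees. A row lasts 1/8 s, in which the tool goes at most 62.5 mm and 10.7 degrees, less where a joint would pass 70% of its speed; a pose out of reach is approached as far as the arm can. A call with a number of a shift or a turn outside -1 to 1 is refused whole. A call with a gripper value outside its range is refused whole. The fingers move at their own pace and stop on an object; the grip force is fixed at half the most. Time passes only in rows, so rows that repeat a pose let the fingers close. It gives the time, the measured TCP pose, the force, the opening and the grip force at its end, in the units of the state.
- r.get_state(): the state, without advancing time (a new reading comes with each control period).
- r.snapshot(name): name is "side" or "top"; returns (picture, depth): 420x560x3 uint8, red, green, blue; 420x560 float32, m along the optical axis (not along the pixel's ray), 0 where there is no reading.
- r.camera_info(name): a dict with "intrinsics" (3x3 intrinsics, pixels), "R" (3x3) and "t" (3): a world point X has camera coordinates R X + t. Camera axes: x right, y down, z forward; pixel columns grow to the right and rows downward; lengths in m; the calibration is good to about 2 mm. A picture is of the moment at which its call begins. camera_info takes no time and is no camera call.
- r.hand_in(): hands the job in; it is judged then, once.
Trained networks look in the newest picture that a camera, given by its name, has taken for a name from the list of things; names that differ only in an ending like _2 or _b are one class to them, and where a whole thing is asked for, a point or a joint stands for the part that bears it (a point fixed in the world has none). Each returns a list of dicts, best first, with "score" (0 to 1); they miss things now and then, are a little off and sometimes report something else, mostly with a low value. They report only what shows in the picture. A call takes as long as a camera call. They do not tell look-alikes from the thing itself.
- r.masks_of(camera, query): "mask" (420x560 bool, what is visible of it) and "position" ([column, row] in pixels, amid what is visible of it).
The state is a dict: "time": time; "q": joint angles; "qvel": joint speeds; "effort": joint torques, N m; "tool_pos": TCP position; "orientation": TCP orientation; "contact_force": force on the tool from outside, world axes, zero at the start; "torque": the same for the moment, N m; "gripper_width": finger opening in m; "gripper_force": force on a finger pad.
Only numpy, scipy, OpenCV 4.12 (cv2) and the standard library are available. Lean on these libraries where they do the work, as an engineer would, in place of code of your own. Each camera call takes 0.05 s, during which the arm holds its last target. There are 200 camera calls.

## Working session

There is one attempt and no reset: what is moved stays moved. The work goes in short steps, Python scripts to look and compute and a tool call to move; the robot and the scene stay as the last step left them, time stands still between calls to the robot, and variables do not carry over. Pictures are saved under pics/ and viewed, at most 10 in all, crops included, and the job is handed in when it is done.

Besides the shell and the picture viewer there is one more tool, called after "Request:" as name(argument=value, ...), one argument or row to a line, values as JSON. jog_arm: Moves the arm, as the interface text tells. Shifts and turns lie within -1 to 1; 1 stands for 500 mm of shift or 120 degrees of turn. Its arguments: {"type":"object","properties":{"moves":{"type":"array"}},"required":["moves"]}

```bash
mkdir -p pics; ls; cat > h.py <<'E'
import numpy as np,cv2
from station import r
def pts(cam,depth,mask=None):
    c=r.camera_info(cam);K=np.array(c["intrinsics"]);R=np.array(c["R"]);t=np.array(c["t"])
    m=depth>0
    if mask is not None:m&=mask
    v,u=np.nonzero(m);d=depth[v,u]
    P=np.stack([(u-K[0,2])/K[0,0]*d,(v-K[1,2])/K[1,1]*d,d],1)
    return (P-t)@R
E
python3 - <<'E'
from h import *
s=r.get_state();print(s['time'],s['tool_pos'],s['orientation'],s['gripper_width'],r.grip_point_offset)
for cam in("top","side"):
    p,d=r.snapshot(cam);np.save(cam+"_d.npy",d);cv2.imwrite(f"pics/{cam}0.png",p[...,::-1])
    c=r.camera_info(cam);print(cam,-np.array(c["R"]).T@np.array(c["t"]))
    for q in("bin","lid","lid_handle","jar","trivet","bowl","mug","soap","mill","jam","spatula"):
        for k in r.masks_of(cam,q)[:3]:
            P=pts(cam,d,k["mask"])
            if len(P)<5: continue
            z=np.percentile(P[:,2],95);T=P[abs(P[:,2]-z)<.008]
            print(q,round(k["score"],2),np.round(k["position"]),len(P),"ztop",round(z,3),"top c",np.round((T.min(0)+T.max(0))/2,3),"ext",np.round(np.ptp(T,axis=0),3))
E
```

```text
pics
0.0 [ 0.27552355 -0.56060266  0.23065605] [-3.14036881e+00  8.58659885e-05  4.56849370e-01] 0.08543152123003721 0.0187
top [ 0.22721896 -0.07123988  1.66452067]
bin 0.97 [246. 172.] 6930 ztop 0.147 top c [0.597 0.054 0.146] ext [0.297 0.328 0.014]
lid 0.65 [245. 172.] 6330 ztop 0.147 top c [0.597 0.055 0.146] ext [0.297 0.331 0.014]
lid_handle 0.74 [243. 166.] 6429 ztop 0.147 top c [0.599 0.055 0.147] ext [0.3   0.331 0.016]
jar 0.94 [265. 171.] 405 ztop 0.246 top c [0.588 0.007 0.243] ext [0.051 0.05  0.011]
jar 0.19 [380. 159.] 675 ztop 0.09 top c [ 0.685 -0.368  0.09 ] ext [0.08  0.081 0.015]
trivet 0.83 [180. 300.] 2769 ztop 0.02 top c [0.207 0.275 0.019] ext [0.193 0.19  0.016]
trivet 0.64 [156. 231.] 1522 ztop 0.017 top c [0.42  0.363 0.016] ext [0.145 0.148 0.014]
bowl 0.81 [383. 233.] 1415 ztop 0.06 top c [ 0.422 -0.371  0.06 ] ext [0.134 0.136 0.016]
mug 0.68 [380. 155.] 693 ztop 0.09 top c [ 0.685 -0.368  0.09 ] ext [0.08  0.081 0.015]
soap 0.67 [172. 133.] 488 ztop 0.19 top c [0.733 0.318 0.19 ] ext [0.028 0.026 0.015]
mill 0.8 [155. 165.] 384 ztop 0.147 top c [0.642 
[... 710 characters left out ...]
 [201. 170.] 1435 ztop 0.017 top c [0.215 0.271 0.015] ext [0.189 0.197 0.012]
bowl 0.68 [263. 309.] 1851 ztop 0.059 top c [ 0.429 -0.376  0.059] ext [0.135 0.136 0.014]
mug 0.73 [358. 296.] 1218 ztop 0.09 top c [ 0.691 -0.371  0.088] ext [0.079 0.081 0.012]
soap 0.74 [346. 139.] 414 ztop 0.187 top c [0.738 0.312 0.186] ext [0.019 0.026 0.015]
soap 0.54 [318. 198.] 6217 ztop 0.145 top c [0.605 0.05  0.144] ext [0.302 0.332 0.014]
mill 0.91 [318. 132.] 327 ztop 0.146 top c [0.641 0.283 0.144] ext [0.049 0.182 0.011]
jam 0.56 [318. 351.] 181 ztop 0.101 top c [ 0.567 -0.519  0.099] ext [0.013 0.038 0.011]
spatula 0.8 [252. 200.] 463 ztop 0.02 top c [ 0.395 -0.023  0.018] ext [0.017 0.148 0.012]
```

```bash
python3 - <<'E'
from h import *
p=cv2.imread("pics/top0.png");cv2.imwrite("pics/top0c.png",cv2.resize(p[80:370,100:460],None,fx=2,fy=2,interpolation=cv2.INTER_CUBIC)[:600])
for cam in("top","side"):
    P=pts(cam,np.load(cam+"_d.npy"))
    m=(P[:,2]>.132)&(P[:,2]<.155)&(abs(P[:,1]-.05)<.2)&(P[:,0]>.4)&(P[:,0]<.85)
    Q=P[m];print(cam,len(Q),np.median(Q[:,2]))
    # bar = near front; iterate on yaw by minAreaRect of whole
    for yaw in np.arange(-.2,.21,.02):
        pass
    L=cv2.minAreaRect(Q[:,:2].astype(np.float32));print("all",L)
    n=np.array([Q[:,0].min(),0])
    ext=[np.sort([np.ptp(np.percentile(Q[:,:2]@np.array([np.cos(a),np.sin(a)]),[1,99])),a]) for a in np.arange(-.25,.26,.01)]
    # split: lid region vs bar by histogram along x
    best=None
    for a in np.arange(-.25,.26,.005):
        u=Q[:,:2]@[np.cos(a),np.sin(a)];h=np.histogram(u,np.arange(.3,.9,.004))[0]
        sc=(h.astype(float)**2).sum()
        if best is None or sc>best[0]:best=(sc,a,h)
    a=best[1];print("yaw",a)
    X=np.array([np.cos(a),np.sin(a)]);Y=np.array([-X[1],X[0]])
    u=Q[:,:2]@X;v=Q[:,:2]@Y;print(np.arange(.3,.9,.004)[np.nonzero(best[2])[0][[0,-1]]],best[2][best[2]>0])
    b=u<np.percentile(u,99.8)-.24
    print("u",np.percentile(u,[.2,1,99,99.8]),"v",np.percentile(v,[.2,1,99,99.8]),"bar u",np.median(u[b]),"v",v[b].min(),v[b].max(),"z",np.median(Q[b,2]))
E
```

```text
top 6344 0.14153167374235703
all ((0.5927601456642151, 0.059547290205955505), (0.30027228593826294, 0.27344420552253723), 79.95978546142578)
yaw -0.17499999999999993
[0.436 0.708] [ 47  62  60  22   9   7   8   9   7   9   6   8  19 140 128 112 121 124
 121 122 115 123 123 117 123 120 120 119 122 108 107 104  86 103  97  88
  91  95  91  93  95  97  92  89  89 104 104 102 105 118 113 118 122 114
 109 122 106 121 116 114 114 113 113 108 121 112 124  91  12]
u [0.43815797 0.44115316 0.70567777 0.7076875 ] v [0.01225871 0.01452073 0.30822277 0.31092174] bar u 0.44416896534850514 v 0.0876288932644332 0.23777773061146676 z 0.1405009073330541
side 3985 0.14188833042221183
all ((0.5974065065383911, 0.05707366019487381), (0.31028082966804504, 0.2707764804363251), 79.66887664794922)
yaw -0.15499999999999992
[0.444 0.716] [ 17  34  43  29  10   9   5   8   6   8   5   7  16  55  76  78  78  82
  74  82  81  76  83  76  77  81  79  66  46  43  37  42  35  40  32  36
  39  36  42  39  40  48  56  74  81  77  84  80  81  83  78  78  86  82
  83  80  77  89  83  81  78  65 104  84  63  79 106  58  19]
u [0.44721814 0.45076135 0.71475877 0.71833161] v [-0.00626793 -0.00411385  0.29384838  0.29868587] bar u 0.4545585442542938 v 0.07434520397356 0.22639638058029699 z 0.14013908313932558
```

View pics/top0c.png

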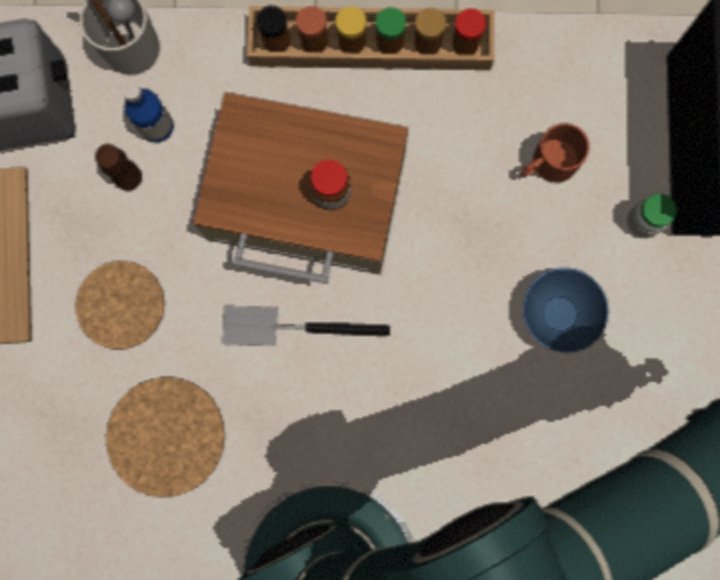

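View pics/side0.png

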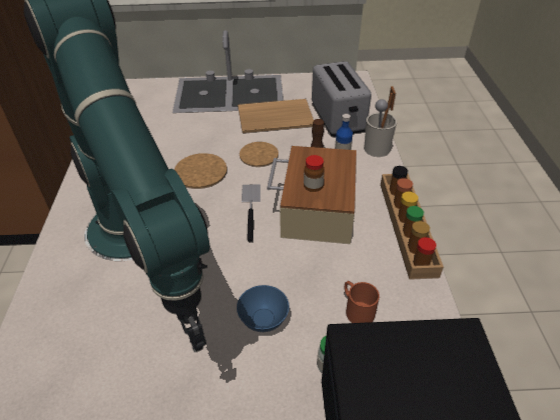

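Top crop: the red-capped jar is at (330,178) on the lid; the red caps in the rack at (470,25) are look-alikes. There are two cork trivets. The one at (120,305) measures 147 mm, which matches 150 mm. The one at (165,436) measures 193 mm, which is too big. Target: (0.424, 0.361).

```bash
cat >> h.py <<'E'
from scipy.spatial.transform import Rotation as Ro
def go(x,y,z,yaw=1.396):
    s=r.get_state();M=Ro.from_euler("xyz",s["orientation"])
    d=M.inv().apply(np.array([x,y,z])-s["tool_pos"])/.5
    print(f"t{s['time']:.2f}",np.round(s["tool_pos"],4),"yaw",np.round(s["orientation"][2],3),"->",np.round(d,4),"turn",round(-np.degrees(yaw-s["orientation"][2])/120,4))
E
python3 -c "
from h import *
go(.45,-.25,.34);go(.5905,.005,.34)"
```

```text
t1.20 [ 0.2757 -0.5609  0.2313] yaw 0.457 -> [ 0.5872 -0.4042 -0.2175] turn -0.4484
t1.20 [ 0.2757 -0.5609  0.2313] yaw 0.457 -> [ 1.0643 -0.738  -0.2175] turn -0.4484
```

Request:
jog_arm(
  moves=[0.0,0.0,-0.2175,-0.1,1,0.587,-0.404,-0.2175,-0.4484,1,0.587,-0.404,-0.2175,-0.4484,1,0.587,-0.404,-0.2175,-0.4484,1,0.587,-0.404,-0.2175,-0.4484,1],
)

```text
time: 1.82
tool_pos: [0.3977, -0.3428, 0.3265]
orientation: [3.141, 0.0, 1.4]
contact_force: [0.8, -0.1, 0.6]
gripper_width: 0.0855
gripper_force: 0.0
```

```bash
python3 -c "
from h import *
go(.5905,.005,.32)"
```

```text
t1.82 [ 0.3977 -0.3428  0.3265] yaw 1.4 -> [0.7509 0.2622 0.0126] turn 0.0021
```

Request:
jog_arm(
  moves=[0.75,0.262,0.0,0,1,0.75,0.262,0.0,0,1,0.75,0.262,0.0,0,1,0.75,0.262,0.0,0,1,0.75,0.262,0.0,0,1],
)

```text
time: 2.45
tool_pos: [0.5509, -0.0706, 0.3262]
orientation: [3.141, 0.0, 1.394]
contact_force: [0.7, -1.2, 0.2]
gripper_width: 0.0851
gripper_force: 0.0
```

```bash
python3 -c "
from h import *
go(.5905,.005,.28)"
```

```text
t2.45 [ 0.5509 -0.0706  0.3262] yaw 1.394 -> [0.1629 0.0513 0.0925] turn -0.0011
```

Request:
jog_arm(
  moves=[0.12,0.04,0.04,0,1,0.12,0.04,0.04,0,1,0.12,0.04,0.04,0,1,0.12,0.04,0.04,0,1],
)

```text
time: 2.95
tool_pos: [0.5803, -0.0182, 0.3064]
orientation: [3.141, 0.0, 1.392]
contact_force: [0.3, -0.4, -0.6]
gripper_width: 0.0852
gripper_force: 0.0
```

```bash
python3 - <<'E'
from h import *
go(.5905,.005,.183)
p,d=r.snapshot("side");p2,d2=r.snapshot("top")
cv2.imwrite("pics/a.png",np.hstack([cv2.resize(p[80:280,200:400],(400,400)),cv2.resize(p2[80:280,160:360],(400,400))])[...,::-1])
E
```

```text
t2.95 [ 0.5803 -0.0182  0.3064] yaw 1.392 -> [0.0494 0.0117 0.2467] turn -0.0017
```

View pics/a.png

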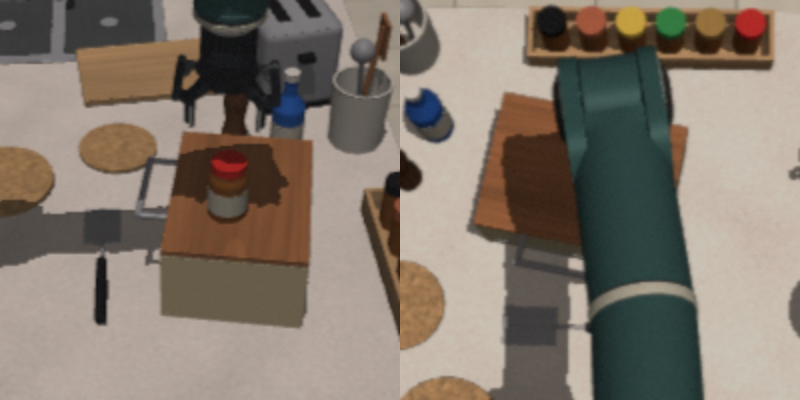

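Side view: the open fingers at (190,110) and (270,110) straddle the jar's axis at (228,185), so I can centre and descend.

Request:
jog_arm(
  moves=[0.049,0.012,0.0,0,1,0.049,0.012,0.06,0,1,0.049,0.012,0.12,0,1,0.049,0.012,0.18,0,1,0.049,0.012,0.24,0,1],
)

```text
time: 3.68
tool_pos: [0.5906, 0.0053, 0.1854]
orientation: [3.141, 0.0, 1.393]
contact_force: [0.9, 0.1, -0.2]
gripper_width: 0.0854
gripper_force: 0.0
```

Request:
jog_arm(
  moves=[0,0,0,0,1,0,0,0,0,1],
)

```text
time: 3.92
tool_pos: [0.5912, 0.006, 0.1874]
orientation: [3.14, -0.0, 1.394]
contact_force: [0.7, -0.2, 1.0]
gripper_width: 0.0853
gripper_force: 0.0
```

```bash
python3 -c "
from h import *
go(.5905,.005,.183)"
```

```text
t3.92 [0.5912 0.006  0.1874] yaw 1.394 -> [-0.0022 -0.0011  0.0087] turn -0.0011
```

Close.

Request:
jog_arm(
  moves=[0,0,0.0,0,0.3,0,0,0.0,0,0.0,0,0,0,0,-1,0,0,0,0,-1,0,0,0,0,-1],
)

```text
time: 4.55
tool_pos: [0.5914, 0.0062, 0.1876]
orientation: [3.139, -0.0, 1.394]
contact_force: [-1.6, -1.6, 13.2]
gripper_width: 0.0578
gripper_force: 61.5
```

Request:
jog_arm(
  moves=[0,0,0,0,-1,0,0,0,0,-1,0,0,0,0,-1],
)

```text
time: 4.92
tool_pos: [0.5914, 0.0062, 0.1877]
orientation: [3.139, -0.0, 1.394]
contact_force: [-2.2, 1.1, 12.6]
gripper_width: 0.0578
gripper_force: 61.5
```

Request:
jog_arm(
  moves=[0,0,-0.02,0,-1,0,0,-0.06,0,-1,0,0,-0.1,0,-1,0,0,-0.14,0,-1,0,0,-0.16,0,-1],
)

```text
time: 5.55
tool_pos: [0.5908, 0.0063, 0.2673]
orientation: [3.141, -0.0, 1.394]
contact_force: [0.6, 0.1, -5.0]
gripper_width: 0.0579
gripper_force: 65.2
```

```bash
python3 -c "
from h import *
go(.4245,.3605,.267)
go(.4245,.3605,.065)"
```

```text
t5.55 [0.5908 0.0063 0.2673] yaw 1.394 -> [ 6.389e-01 -4.518e-01  2.000e-04] turn -0.0008
t5.55 [0.5908 0.0063 0.2673] yaw 1.394 -> [ 0.6389 -0.4522  0.4042] turn -0.0008
```

Request:
jog_arm(
  moves=[0.05,-0.035,0,0,-1,0.11,-0.078,0,0,-1,0.18,-0.127,0,0,-1,0.25,-0.177,0,0,-1,0.32,-0.226,0,0,-1],
)

```text
time: 6.18
tool_pos: [0.5066, 0.1847, 0.2659]
orientation: [-3.141, 0.0, 1.394]
contact_force: [0.1, 0.2, -3.3]
gripper_width: 0.0578
gripper_force: 65.1
```

Request:
jog_arm(
  moves=[0.07,-0.049,0,0,-1,0.14,-0.098,0,0,-1,0.21,-0.148,0,0,-1,0.27,-0.191,0,0,-1,0.31,-0.218,0,0,-1],
)

```text
time: 6.8
tool_pos: [0.4261, 0.3568, 0.2659]
orientation: [-3.141, 0.0, 1.396]
contact_force: [1.3, -0.3, -3.9]
gripper_width: 0.0579
gripper_force: 65.1
```

Request:
jog_arm(
  moves=[0,0,0,0,-1,0,0,0,0,-1,0,0,0,0,-1],
)

```text
time: 7.18
tool_pos: [0.4279, 0.3545, 0.2659]
orientation: [-3.142, 0.0, 1.393]
contact_force: [1.0, -0.1, -3.6]
gripper_width: 0.0574
gripper_force: 65.2
```

```bash
python3 -c "
from h import *
go(.4245,.3605,.065)"
```

```text
t7.17 [0.4279 0.3545 0.2659] yaw 1.393 -> [ 0.0108 -0.0088  0.4018] turn -0.0015
```

Request:
jog_arm(
  moves=[0.01,-0.008,0.07,0,-1,0.01,-0.008,0.15,0,-1,0.01,-0.008,0.23,0,-1,0.01,-0.008,0.31,0,-1,0.01,-0.008,0.36,0,-1],
)

```text
time: 7.8
tool_pos: [0.4243, 0.3599, 0.0842]
orientation: [-3.141, 0.001, 1.393]
contact_force: [0.4, 0.1, -3.3]
gripper_width: 0.0578
gripper_force: 65.4
```

Request:
jog_arm(
  moves=[0,0,0.01,0,-1,0,0,0.02,0,-1,0,0,0.03,0,-1,0,0,0.03,0,-1],
)

```text
time: 8.3
tool_pos: [0.4245, 0.361, 0.0713]
orientation: [3.141, -0.0, 1.394]
contact_force: [0.8, 0.1, -3.9]
gripper_width: 0.0578
gripper_force: 65.8
```

```bash
python3 -c "
from h import *
go(.4245,.3605,.057)"
```

```text
t8.30 [0.4245 0.361  0.0713] yaw 1.394 -> [-0.0011  0.0001  0.0286] turn -0.0009
```

Request:
jog_arm(
  moves=[0,0,0.008,0,-1,0,0,0.016,0,-1,0,0,0.022,0,-1,0,0,0.022,0,-1],
)

```text
time: 8.8
tool_pos: [0.4242, 0.3609, 0.0597]
orientation: [-3.141, 0.0, 1.394]
contact_force: [-0.2, -0.1, -3.8]
gripper_width: 0.0579
gripper_force: 65.8
```

Request:
jog_arm(
  moves=[0,0,0.004,0,-1,0,0,0.008,0,-1,0,0,0.008,0,-1],
)

```text
time: 9.18
tool_pos: [0.4243, 0.361, 0.0559]
orientation: [-3.142, -0.0, 1.394]
contact_force: [-0.4, -0.1, -3.1]
gripper_width: 0.058
gripper_force: 65.8
```

Request:
jog_arm(
  moves=[0,0,0.002,0,-1,0,0,0.004,0,-1,0,0,0.004,0,-1],
)

```text
time: 9.55
tool_pos: [0.4245, 0.3613, 0.0556]
orientation: [3.14, -0.0, 1.394]
contact_force: [-8.2, -9.1, 32.7]
gripper_width: 0.0582
gripper_force: 69.4
```

Request:
jog_arm(
  moves=[0,0,-0.002,0,-1,0,0,-0.002,0,0.5,0,0,-0.002,0,0.9,0,0,-0.002,0,0.9,0,0,-0.002,0,0.9],
)

```text
time: 10.18
tool_pos: [0.4243, 0.3611, 0.0549]
orientation: [-3.141, -0.0, 1.394]
contact_force: [-0.2, 0.1, -0.0]
gripper_width: 0.0813
gripper_force: 0.0
```

Request:
jog_arm(
  moves=[0,0,-0.05,0,0.9,0,0,-0.13,0,0.9,0,0,-0.23,0,0.9,0,0,-0.33,0,0.9,0,0,-0.4,0,0.9],
)

```text
time: 10.8
tool_pos: [0.4245, 0.3612, 0.2572]
orientation: [3.14, -0.001, 1.394]
contact_force: [-0.5, -0.0, -0.1]
gripper_width: 0.0811
gripper_force: 0.0
```

```bash
python3 - <<'E'
from h import *
go(.468,.081,.26)
p,d=r.snapshot("side")
for k in r.masks_of("side","jar")[:2]:
    P=pts("side",d,k["mask"]);z=np.percentile(P[:,2],95);T=P[abs(P[:,2]-z)<.008]
    print(k["score"],k["position"],z,(T.min(0)+T.max(0))/2)
cv2.imwrite("pics/b.png",cv2.resize(p[80:280,140:400],(780,600))[...,::-1])
E
```

```text
t10.80 [0.4245 0.3612 0.2572] yaw 1.394 -> [-0.5364  0.1841 -0.0059] turn -0.0008
0.97 [257.7, 143.0] 0.11137128656496074 [0.42640005 0.3579582  0.11023557]
```

View pics/b.png

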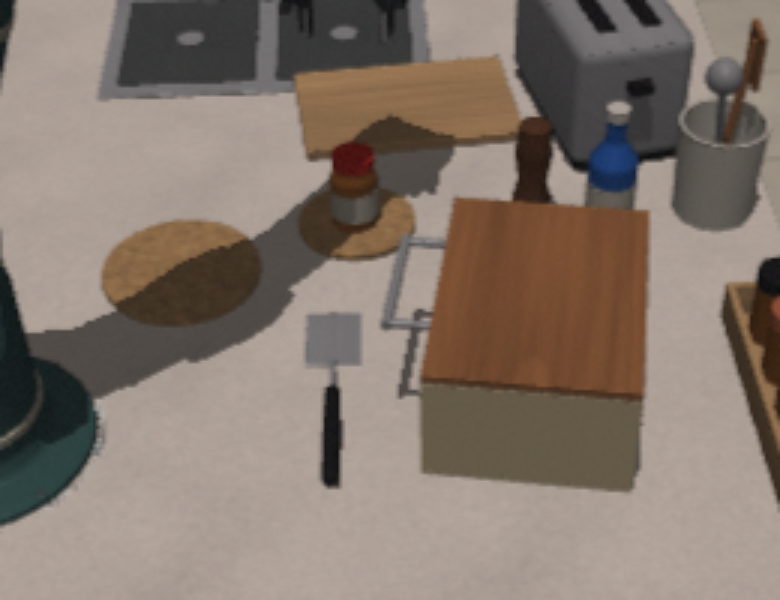

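Image shows the jar upright at (355,190), centred on the 150 mm trivet (357,220). Next is the bar.

Request:
jog_arm(
  moves=[-0.1,0.034,0,0,0,-0.21,0.072,0,0,0,-0.32,0.11,0,0,0,-0.43,0.148,0,0,0,-0.536,0.184,0,0,0],
)

```text
time: 11.52
tool_pos: [0.4677, 0.0789, 0.2546]
orientation: [-3.141, 0.0, 1.394]
contact_force: [0.5, 0.8, -0.5]
gripper_width: 0.0426
gripper_force: 0.0
```

Request:
jog_arm(
  moves=[0,0,0,0,0,0,0,0.05,0,0,0,0,0.1,0,0,0,0,0.1,0,0],
)

```text
time: 12.02
tool_pos: [0.4668, 0.0815, 0.2035]
orientation: [-3.138, 0.0, 1.395]
contact_force: [-0.1, 0.4, 1.2]
gripper_width: 0.0425
gripper_force: 0.0
```

```bash
python3 - <<'E'
from h import *
print(r.get_state()["gripper_width"])
go(.4685,.0815,.117)
p,d=r.snapshot("side")
cv2.imwrite("pics/c.png",cv2.resize(p[100:220,230:390],(800,600))[...,::-1])
E
```

```text
0.04247172140908329
t12.03 [0.4668 0.0815 0.2035] yaw 1.395 -> [0.0007 0.004  0.1731] turn -0.0003
```

View pics/c.png

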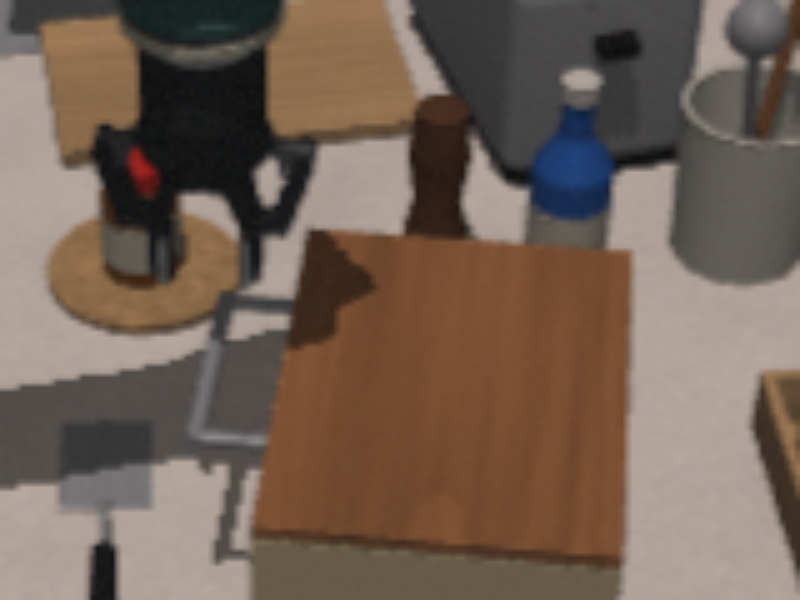

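The finger mid-point (205,278) lies above the bar's middle (207,365), so I descend while watching the force.

Request:
jog_arm(
  moves=[0,0.004,0.04,0,-0.1,0,0.004,0.08,0,-0.1,0,0.004,0.12,0,-0.1,0,0.004,0.12,0,-0.1],
)

```text
time: 12.58
tool_pos: [0.4696, 0.081, 0.145]
orientation: [-3.141, 0.0, 1.395]
contact_force: [0.3, -0.6, 1.1]
gripper_width: 0.0379
gripper_force: 0.0
```

Request:
jog_arm(
  moves=[0,0,0.015,0,-0.1,0,0,0.03,0,-0.1,0,0,0.045,0,-0.1,0,0,0.045,0,-0.1],
)

```text
time: 13.08
tool_pos: [0.4696, 0.0807, 0.122]
orientation: [-3.141, 0.0, 1.394]
contact_force: [0.1, 0.9, 0.2]
gripper_width: 0.0388
gripper_force: 0.0
```

```bash
python3 - <<'E'
from h import *
go(.4685,.0815,.119)
p,d=r.snapshot("side")
cv2.imwrite("pics/d.png",cv2.resize(p[110:200,240:360],(800,600))[...,::-1])
E
```

```text
t13.07 [0.4696 0.0807 0.122 ] yaw 1.394 -> [ 0.0013 -0.0024  0.006 ] turn -0.0008
```

View pics/d.png

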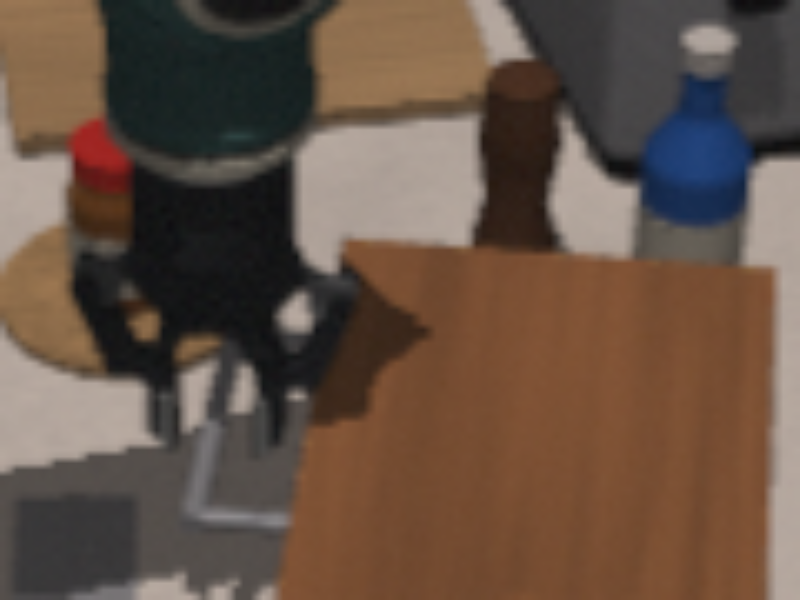

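The bar at (215,400) lies between the finger tips at (165,425) and (268,425), with the gripper clear of the lid. Closing.

Request:
jog_arm(
  moves=[0,-0.001,0.004,0,-0.4,0,-0.001,0.004,0,-1,0,-0.001,0.004,0,-1,0,-0.001,0.004,0,-1,0,-0.001,0.004,0,-1],
)

```text
time: 13.75
tool_pos: [0.4682, 0.0809, 0.1205]
orientation: [-3.14, 0.001, 1.395]
contact_force: [-10.5, 0.9, 8.7]
gripper_width: 0.0096
gripper_force: 58.5
```

Request:
jog_arm(
  moves=[0,0,0,0,-1,0,0,0,0,-1,0,0,0,0,-1],
)

```text
time: 14.12
tool_pos: [0.4682, 0.0809, 0.1205]
orientation: [-3.14, 0.001, 1.395]
contact_force: [-8.6, 1.1, 9.5]
gripper_width: 0.0101
gripper_force: 58.5
```

```bash
python3 - <<'E'
from h import *
s=r.get_state();p=s["tool_pos"];M=Ro.from_euler("xyz",s["orientation"])
print(p,s["gripper_width"],s["gripper_force"],s["contact_force"])
X=np.array([np.cos(-.175),np.sin(-.175),0]);L=np.hypot(.265,.006);a0=np.arctan2(.006,.265)
for deg in range(5,50,5):
    a=a0+np.radians(deg);w=X*(.265-L*np.cos(a))+[0,0,L*np.sin(a)-.006]
    print(deg,np.round(M.inv().apply(w)/.5,4),np.round(p+w,3))
E
```

```text
[0.46823487 0.08090963 0.12047924] 0.010063317462068127 58.53781521320343 [-8.6421139   1.05295869  9.49705731]
5 [-0.      0.003  -0.0462] [0.47  0.081 0.144]
10 [-0.0001  0.01   -0.0919] [0.473 0.08  0.166]
15 [-1.000e-04  2.090e-02 -1.368e-01] [0.479 0.079 0.189]
20 [-1.000e-04  3.570e-02 -1.806e-01] [0.486 0.078 0.211]
25 [-1.00e-04  5.43e-02 -2.23e-01] [0.495 0.076 0.232]
30 [-1.000e-04  7.650e-02 -2.635e-01] [0.506 0.074 0.252]
35 [-1.000e-04  1.021e-01 -3.020e-01] [0.519 0.072 0.271]
40 [-1.000e-04  1.310e-01 -3.381e-01] [0.533 0.069 0.289]
45 [-1.000e-04  1.630e-01 -3.716e-01] [0.549 0.067 0.306]
```

Request:
jog_arm(
  moves=[0,0.001,-0.02,0,-1,0,0.003,-0.0462,0,-1,0,0.0058,-0.07,0,-1,0,0.01,-0.092,0,-1,0,0.01,-0.092,0,-1],
)

```text
time: 14.75
tool_pos: [0.4731, 0.08, 0.1667]
orientation: [-3.139, 0.001, 1.395]
contact_force: [-10.0, 2.9, -1.4]
gripper_width: 0.0102
gripper_force: 58.8
```

```bash
python3 - <<'E'
from h import *
s=r.get_state();print(s["tool_pos"],s["contact_force"],s["gripper_width"]);go(.549,.067,.306,1.395)
E
```

```text
[0.47308776 0.08000761 0.16673262] [-10.0068358    2.91314867  -1.36748831] 0.010150839069253613
t14.75 [0.4731 0.08   0.1667] yaw 1.395 -> [ 0.0008  0.1534 -0.2789] turn -0.0002
```

Request:
jog_arm(
  moves=[0,0.0045,-0.0225,0,-1,0,0.0105,-0.0449,0,-1,0,0.0175,-0.067,0,-1,0,0.025,-0.0887,0,-1,0,0.0435,-0.131,0,-1],
)

```text
time: 15.38
tool_pos: [0.4938, 0.0762, 0.2317]
orientation: [-3.137, 0.001, 1.395]
contact_force: [-5.5, 0.3, -1.5]
gripper_width: 0.01
gripper_force: 58.4
```

Request:
jog_arm(
  moves=[0,0.0105,-0.0205,0,-1,0,0.022,-0.0405,0,-1,0,0.034,-0.06,0,-1,0,0.047,-0.0785,0,-1,0,0.047,-0.0785,0,-1],
)

```text
time: 16.0
tool_pos: [0.5168, 0.0722, 0.2718]
orientation: [-3.137, 0.002, 1.395]
contact_force: [-25.1, 0.2, 14.0]
gripper_width: 0.0094
gripper_force: 59.2
```

```bash
python3 - <<'E'
from h import *
s=r.get_state();print(s["tool_pos"],s["contact_force"],s["gripper_width"]);go(.549,.067,.306,1.395)
E
```

```text
[0.51681505 0.07215399 0.27178227] [-25.11986841   0.21059186  13.99835128] 0.009418380389501059
t16.00 [0.5168 0.0722 0.2718] yaw 1.395 -> [ 0.001   0.0649 -0.0687] turn -0.0001
```

Request:
jog_arm(
  moves=[0,-0.002,-0.002,0,-1,0,0.005,-0.012,0,-1,0,0.012,-0.021,0,-1,0,0.019,-0.03,0,-1,0,0.026,-0.038,0,-1],
)

```text
time: 16.62
tool_pos: [0.5308, 0.0696, 0.2906]
orientation: [-3.14, 0.001, 1.394]
contact_force: [-12.8, -0.2, 5.8]
gripper_width: 0.0099
gripper_force: 59.3
```

```bash
python3 - <<'E'
from h import *
s=r.get_state();print(s["tool_pos"],s["contact_force"],s["gripper_width"]);go(.549,.067,.306,1.395)
E
```

```text
[0.53084935 0.06957438 0.29062591] [-12.78096623  -0.24559271   5.82426459] 0.009879941391877922
t16.62 [0.5308 0.0696 0.2906] yaw 1.394 -> [ 0.0013  0.0366 -0.0308] turn -0.0003
```

Request:
jog_arm(
  moves=[0,0.007,-0.0085,0,-1,0,0.0145,-0.0165,0,-1,0,0.022,-0.0245,0,-1,0,0.029,-0.0325,0,-1,0,0.029,-0.0325,0,-1],
)

```text
time: 17.25
tool_pos: [0.5455, 0.067, 0.3071]
orientation: [-3.14, 0.001, 1.394]
contact_force: [-9.8, -2.2, 4.9]
gripper_width: 0.0098
gripper_force: 58.9
```

Request:
jog_arm(
  moves=[0,0,0,0,-1,0,0,0,0,-1,0,0,0,0,-1],
)

```text
time: 17.62
tool_pos: [0.5453, 0.067, 0.3069]
orientation: [-3.14, 0.001, 1.394]
contact_force: [-9.5, -1.1, 5.4]
gripper_width: 0.0098
gripper_force: 58.8
```

```bash
python3 - <<'E'
from h import *
s=r.get_state();print(s["tool_pos"],s["contact_force"],s["gripper_width"])
p,d=r.snapshot("side");p2,d2=r.snapshot("top")
cv2.imwrite("pics/e.png",np.hstack([cv2.resize(p[80:280,200:400],(400,400)),cv2.resize(p2[80:280,140:340],(400,400))])[...,::-1])
X=np.array([np.cos(-.175),np.sin(-.175)]);Y=np.array([-X[1],X[0]])
for cam,D in(("side",d),("top",d2)):
  for k in r.masks_of(cam,"lid")[:1]:
    P=pts(cam,D,cv2.erode(k["mask"].astype(np.uint8),np.ones((5,5)))>0)
    P=P[(P[:,2]>.15)&(P[:,2]<.29)]
    for i in range(6):
        c=P.mean(0);n=np.linalg.svd(P-c,full_matrices=False)[2][2];e=abs((P-c)@n);P=P[e<max(.004,np.percentile(e,80))] if i<5 else P
    print(cam,len(P),k["score"],"tilt",np.degrees(np.arccos(abs(n[2]))),e.mean())
  for q in("jar","mug","bowl","jam","spatula","soap","mill"):
    for k in r.masks_of(cam,q)[:1]:
      T=pts(cam,D,k["mask"])
      if len(T)>5: z=np.percentile(T[:,2],95);T=T[abs(T[:,2]-z)<.008];print(q,round(k["score"],2),round(z,3),np.round((T.min(0)+T.max(0))/2,3))
E
```

```text
[0.54525703 0.06697399 0.30685256] [-9.5274748  -1.13571728  5.36787249] 0.0097763969160786
side 2721 0.8 tilt 43.818733691697915 0.0010973814594319312
jar 0.81 0.112 [0.427 0.354 0.11 ]
mug 0.57 0.09 [ 0.691 -0.371  0.088]
bowl 0.75 0.06 [ 0.428 -0.374  0.058]
jam 0.68 0.102 [ 0.567 -0.52   0.1  ]
spatula 0.6 0.021 [ 0.395 -0.006  0.019]
soap 0.51 0.19 [0.739 0.316 0.189]
mill 0.51 0.021 [ 0.395 -0.007  0.019]
top 1336 0.75 tilt 43.97307987916227 0.0012469837170100506
jar 0.72 0.115 [0.42  0.36  0.114]
mug 0.9 0.09 [ 0.687 -0.368  0.09 ]
bowl 0.3 0.105 [ 0.581 -0.514  0.102]
jam 0.68 0.105 [ 0.58  -0.516  0.102]
spatula 0.66 0.115 [0.418 0.36  0.114]
soap 0.82 0.19 [0.733 0.319 0.19 ]
mill 0.63 0.148 [0.642 0.362 0.146]
```

View pics/e.png

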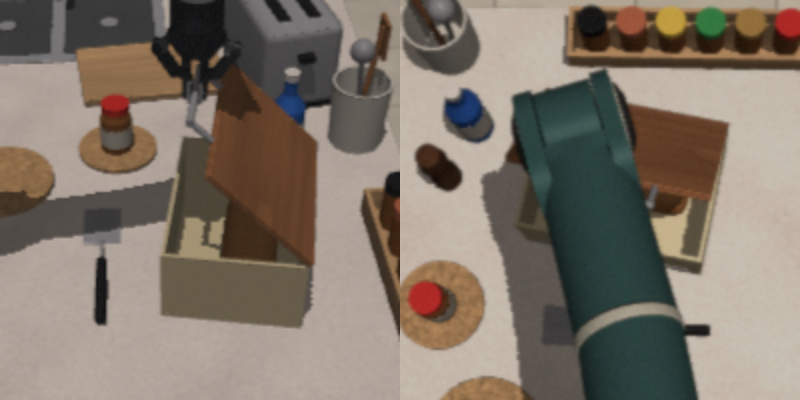

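The image shows the lid held open by the bar at (200,105). The plane fit gives about 44°, steady and within tolerance. The jar is upright on the trivet at (115,125), and the other items haven't moved. Handing in.

```bash
python3 -c "
from h import *
print(r.hand_in())"
```

```text
the job is handed in; nothing more can be done
None
```

The red-capped jar stands upright on the 150 mm cork trivet, and the gripper is holding the bin's lid open at about 44°; the job was handed in at about 19 s of the 58 s allowed, with no verdict returned.

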